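# Register the long whetstone in its bay of the sharpening board

## Task

Two sharpening stones lie askew on the wooden sharpening board, one on each side of its centre rail. Slide the longer stone home into the corner of its own bay, so that its long side lies along the centre rail and its far end is up against the cross rail. Push it along the board without lifting it, and leave the shorter stone where it lies.

Things in the scene. Friction and masses are not known exactly. Their poses are not given: they have to be found in the camera images.
- whetstone: The longer stone: a grey block with a paler bottom layer, 160 mm long, 55 wide, 30 high, about 0.55 kg, loose on the board in either bay, up to 17 degrees askew. It slides under 2 to 5 N. Origin: centre of its underside; x along its length, z up. When home, its centre is at x = 54 mm, y = +35.5 or -35.5 mm (by its bay) in the board's frame.
- short_stone: The shorter sharpening stone in the other bay, of the same materials, 95 mm long, 55 mm wide, 30 mm high, about 0.33 kg, loose; it is to stay where it is. Origin: centre of its underside; x along its length, z up.
- board: Light wood board fixed to the counter, 300 mm (x) by 320 mm (y), 12 mm thick, with a T of dark rails, 16 mm wide, tops 30 mm above the counter. Origin: centre of its underside; x points away from the robot (up to 23 degrees askew), z up. Centre rail along x in the middle: faces at y = -8 and +8 mm. Cross rail along y over the far end: near face at x = +134 mm. A bay each side, open outward and to the robot.
There are look-alikes about, which are no part of the job. What is shaped like the whetstone but pink or red is not meant.

How it is judged (in metres and radians):
At the end, for the whole second after the job is handed in: The longer stone lies flat and at rest on the board in the corner of its bay: at most 12 mm short of home at the centre rail and at the cross rail (at its centre), within 10 degrees of the centre rail; the shorter stone is within 20 mm of where it started (x of whetstone in the frame of board above 0.042 m and y of whetstone in the frame of board between -0.0475 and 0.0475 m and angle between the x axis of whetstone and the x axis of board, either way round below 0.175 rad and z of whetstone in the frame of board below 0.018 m and angle between whetstone's own z axis and vertical below 0.1 rad and linear speed of whetstone below 0.01 m/s and distance of short_stone from where it was at the start of the episode below 0.02 m); the robot touches nothing.
It fails at once if the longer stone is lifted more than 15 mm off the board (z of whetstone in the frame of board above 0.027 m).
It fails at once if the shorter stone is moved more than 20 mm from where it lay (distance of short_stone from where it was at the start of the episode above 0.02 m).
It also fails if it takes over 42 s, if anything falls off the work surface, if the arm or the gripper's body presses on something with over 40 N, if the wrist force passes 120 N, or if a joint passes its speed limit or range.

## Robot

A 6-joint arm with a two-finger parallel gripper is mounted at the origin on the work surface. World frame = base frame: x ahead of the robot, y to its left, z up, the work surface at z = 0. Lengths are in m, angles in degrees, forces in N, time in s.
With the tool pointing down it reaches from about 0.3 to 0.75 m from the base axis. Payload 8.5 kg.
Tool frame: the origin (TCP) lies at the very end of the fingers, on their centre line; the grasp point (between the pads) lies 19 mm behind it; x points along the fingers, y is the direction in which the jaws open and shut, and the axes are right-handed (so a half turn about x gives the same grasp; the last joint's range is limited). The gripper opens to 85 mm and grips with 20 to 120 N. Pads are 22 mm wide; open, the fingers measure 114 mm over their backs; the gripper's body (76 mm by 85 mm) begins 54 mm behind the grasp point. The pads swing forward as they close: fully open they stand 13 mm farther back than shut.
Start: joints at [57.45, 21.807, 74.336, -0, 83.858, -12.336], TCP at [0.19, 0.516, 0.231] pointing down, gripper open.
Joint ranges: [-178.18, 178.18], [-50.72, 133.34], [12.68, 142.11], [-81.47, 261.47], [9.98, 163.14], [-165.26, 165.26]. Speed limits (degrees/s): [136.94, 136.94, 180, 180, 180, 180].

## Interface

Orientations are given as a 3x3 rotation matrix whose columns are the frame's x, y, z axes.
In Python, from rig import env, eyes, close_job gives the robot as it stands.
- The arm moves only by the shell command python3 -m pendant 'ROWS' [OPENING] [FORCE]. ROWS is a JSON object of lists of equal length, an entry for each row: "travel": the shift along the world's x, y, z in mm, a list of three; "delta_rot": the turn, a rotation vector about the world's x, y, z in rad, a list of three. In form: {"travel": [[x, y, z], ...], "delta_rot": [[wx, wy, wz], ...]}. A call has 1 to 20 rows; each row shifts and turns the commanded pose from where the row before left it; what a row does not reach is not made up. A row lasts 1/12 s, in which the tool goes at most 41.7 mm and 7.16 degrees, less where a joint would pass 70% of its speed; a pose out of reach is approached as far as the arm can. A call with a gripper value outside its range is refused whole. OPENING is the finger opening in mm, from 0 to 85.4, set as the call begins (- or left out, the last holds). The fingers move at their own pace and stop on an object; FORCE is the grip in N (left out, the last holds). Time passes only in rows, so rows that do not move let the fingers close. It gives the time, the measured TCP pose, the force and the opening at its end, in the units of the state.
- env.observe(): the state, without advancing time (a new reading comes with each control period).
- eyes.get_image(name): name is "scene" or "top" or "wrist"; returns the picture (420x560x3 uint8, red, green, blue); there is no depth.
- eyes.camera_model(name): a dict with "vfov" (degrees; the focal length in pixels is half the picture's height over the tangent of half this angle, whatever the lens; pixels are square), "cx", "cy" (the principal point, pixels), "pose" (4x4, takes a point from camera to world coordinates). Camera axes: x right, y up, looking along -z (the intrinsics and any distortion apply to the point x, -y, -z); pixel columns grow to the right and rows downward; lengths in m; the calibration is good to about 2 mm. A picture is of the moment at which its call begins: read the wrist's pose just before it. camera_model takes no time and is no camera call; for the wrist camera it gives the pose at the moment of the call.
- close_job(): hands the job in, once; it reports no verdict.
The state is a dict: "time_s": time; "q": joint angles; "qvel": joint speeds; "joint_efforts": joint torques, N m; "position": TCP position; "tool_rot": TCP orientation; "ft_force": force on the tool from outside, world axes, zero at the start; "wrist_torque": the same for the moment, N m; "grip_width": finger opening in m.
Only numpy, scipy, OpenCV 4.12 (cv2) and the standard library are available. Lean on these libraries where they do the work, as an engineer would, in place of code of your own. Each camera call takes 0.05 s, during which the arm holds its last target. There are 200 camera calls.

## Working session

There is one attempt and no reset: what is moved stays moved. The work goes in short steps, Python scripts to look and compute and a shell command to move; the robot and the scene stay as the last step left them, time stands still between calls to the robot, and variables do not carry over. Pictures are saved under pics/ and viewed, about 8 in all and at most 12, crops included, and the job is handed in when it is done.

```bash
mkdir -p pics; ls
python3 - <<'E'
from rig import env, eyes
import cv2
s=env.observe(); print(s)
for n in("top","scene"):
    m=eyes.camera_model(n); print(n,m)
    cv2.imwrite(f"pics/{n}0.png",eyes.get_image(n)[:,:,::-1])
E
```

```text
pics
{'time_s': 0.0, 'q': array([ 5.74514320e+01,  2.18409397e+01,  7.43851694e+01, -1.38227730e-03,
        8.38577733e+01, -1.23359533e+01]), 'qvel': array([ 0.02021116, -0.05448094, -0.01779875,  0.04467217,  0.04512526,
       -0.1035595 ]), 'joint_efforts': array([ 4.40086042e-04, -4.48475468e+01, -2.31270951e+01, -2.03875456e-04,
        4.81281022e-03,  3.25069891e-05]), 'position': array([0.18987462, 0.51587086, 0.2307098 ]), 'tool_rot': array([[-7.67445569e-04,  3.45501827e-01,  9.38417763e-01],
       [-1.24698175e-03,  9.38416979e-01, -3.45502558e-01],
       [-9.99998928e-01, -1.43534423e-03, -2.89349480e-04]]), 'ft_force': array([ 0.07006796, -0.22772541, -0.43120716]), 'wrist_torque': array([-0.03296577,  0.01311782,  0.02452282]), 'grip_width': 0.085248397419434}
top {'vfov': 51.21231651484646, 'cx': 277.67589379977596, 'cy': 210.8561434197982, 'pose': array([[ 0.0079543 ,  0.99343736, -0.1141006 ,  0.42874163],
       [-0.99996149,  0.00832539,  0.00277615,  0.16374713],
       [ 0.00370787,  0.11407412,  0.99346532,  0.8788848 ],
       [ 0.        ,  0.        ,  0.        ,  1.        ]])}
scene {'vfov': 50.89508533869824, 'cx': 278.7513858085287, 'cy': 210.01208486346914, 'pose': array([[-0.17096695, -0.79040359,  0.58824524,  0.96810648],
       [ 0.98522481, -0.13101418,  0.11030571,  0.23668497],
       [-0.01011757,  0.59841244,  0.80112433,  0.64068465],
       [ 0.        ,  0.        ,  0.        ,  1.        ]])}
```

View pics/top0.png

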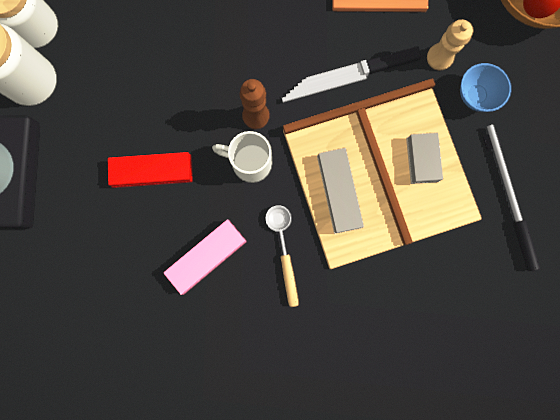

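View pics/scene0.png

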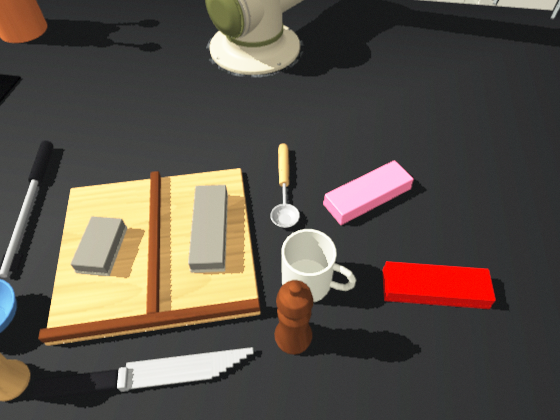

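Top view: board with its corners at about (285,130), (434,82), (481,218) and (331,268). The long stone is in the left (+y) bay, with its top running from (332,150) to (348,230). The short stone is at (425,157). A mug stands close to the board's left edge at (250,157). The pink and red blocks are decoys.

Run:
```python
import cv2
i=cv2.imread("pics/top0.png")[70:280,225:495]
cv2.imwrite("pics/c0.png",cv2.resize(i,None,fx=2.8,fy=2.8,interpolation=cv2.INTER_CUBIC))
```

```text
(no output)
```

View pics/c0.png

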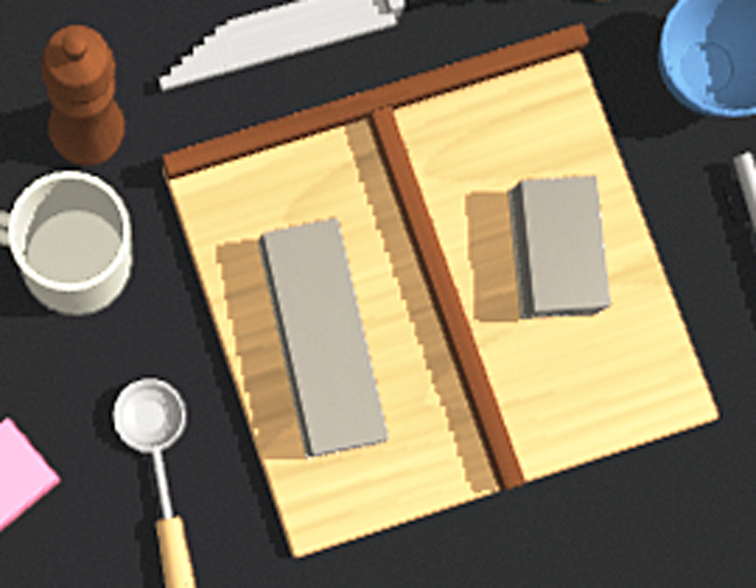

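The crop shows clear corners for the board, the rails and both stones' top faces. I'll fit poses to them.

```bash
cat > h.py <<'E'
import numpy as np
from scipy.optimize import least_squares
def ray(m,px,z):
    f=210/np.tan(np.radians(m["vfov"]/2)); px=np.atleast_2d(px).astype(float); P=m["pose"]
    d=np.c_[(px[:,0]-m["cx"])/f,-(px[:,1]-m["cy"])/f,-np.ones(len(px))]@P[:3,:3].T
    return (P[:3,3]+d*((z-P[2,3])/d[:,2])[:,None])[:,:2]
def fit(local,world):
    local=np.array(local,float)
    def r(p):
        c,s=np.cos(p[2]),np.sin(p[2]); return (local@np.array([[c,s],[-s,c]])+p[:2]-world).ravel()
    o=least_squares(r,[*world.mean(0),0.2]); return o.x,np.abs(o.fun).max()
def tf(p,l):
    c,s=np.cos(p[2]),np.sin(p[2]); return np.array(l)@np.array([[c,s],[-s,c]])+p[:2]
def inv(p,w):
    c,s=np.cos(p[2]),np.sin(p[2]); return (np.array(w)-p[:2])@np.array([[c,-s],[s,c]])
E
python3 - <<'E'
from rig import eyes
from h import *
m=eyes.camera_model("top")
c=lambda l:np.array(l)/2.8+[225,70]
w=np.r_[ray(m,c([(296,556),(717,416)]),.012),ray(m,c([(165,157),(583,26),(503,487),(523,482),(587,46)]),.03)]
b,e=fit([(-.15,.16),(-.15,-.16),(.15,.16),(.15,-.16),(-.15,.008),(-.15,-.008),(.134,-.16)],w)
L,e1=fit([(.08,.0275),(.08,-.0275),(-.08,-.0275),(-.08,.0275)],ray(m,c([(262,235),(337,218),(386,440),(309,453)]),.042))
S,e2=fit([(.0475,.0275),(.0475,-.0275),(-.0475,-.0275),(-.0475,.0275)],ray(m,c([(520,184),(596,176),(608,305),(533,314)]),.042))
print("board",b,np.degrees(b[2]),e);print("L",L,np.degrees(L[2]),e1,inv(b,L[:2]));print("S",S,e2,inv(b,S[:2]))
np.save("b.npy",b);np.save("L.npy",L)
print("corners in board",inv(b,tf(L,[(.08,.0275),(.08,-.0275),(-.08,-.0275),(-.08,.0275)])))
print("home",tf(b,[.054,.0355]))
E
```

```text
board [ 0.60638386 -0.04586539  0.32103744] 18.394090416954082 0.003034019387212289
L [0.56692295 0.04030504 0.20478252] 11.733173893624283 0.0024829789159986904 [-0.01025362  0.09421979]
S [ 0.63260078 -0.12832447  0.07849871] 0.002521256057382848 [-0.0011426 -0.0865189]
corners in board [[ 0.0723962   0.11225471]
 [ 0.06601657  0.05762596]
 [-0.09290343  0.07618488]
 [-0.0865238   0.13081363]]
home [0.64642286 0.00486062]
```

```bash
python3 -m pendant '{"travel":[[24,-28,0],[24,-28,0],[24,-28,0],[24,-28,0],[24,-28,0],[24,-28,0],[24,-28,0],[24,-28,0],[24,-28,0],[24,-28,0],[24,-28,0],[24,-28,0],[24,-28,0],[24,-28,0],[24,-28,0],[0,0,0],[0,0,0]],"delta_rot":[[0,0,-0.067],[0,0,-0.067],[0,0,-0.067],[0,0,-0.067],[0,0,-0.067],[0,0,-0.067],[0,0,-0.067],[0,0,-0.067],[0,0,-0.067],[0,0,-0.067],[0,0,-0.067],[0,0,-0.067],[0,0,-0.067],[0,0,-0.067],[0,0,-0.067],[0,0,0],[0,0,0]]}' 60
python3 - <<'E'
from h import *
L=np.load("L.npy");b=np.load("b.npy")
print(tf(L,[0,.053]),np.degrees(L[2]), "dir -y",np.sin(b[2]),-np.cos(b[2]))
E
```

```text
time_s: 1.52
position: [0.5506, 0.0947, 0.2304]
tool_rot: [[-0.002, 0.978, 0.209], [0.0, 0.209, -0.978], [-1.0, -0.002, -0.0]]
ft_force: [-0.4, 0.0, -0.7]
grip_width: 0.0596
[0.55614518 0.09219761] 11.733173893624283 dir -y 0.31555116660086246 -0.9489085631697265
```

```bash
python3 -m pendant '{"travel":[[5,0,-30],[0,0,-35],[0,0,-35],[0,0,-35],[0,0,-30],[0,0,-15],[0,0,-12],[0,0,-8],[0,0,-7],[0,0,-4],[0,0,0],[0,0,0]],"delta_rot":[[0,0,0],[0,0,0],[0,0,0],[0,0,0],[0,0,0],[0,0,0],[0,0,0],[0,0,0],[0,0,0],[0,0,0],[0,0,0],[0,0,0]]}'
python3 - <<'E'
from rig import eyes
import cv2
i=eyes.get_image("scene")[:,:,::-1]
cv2.imwrite("pics/s1.png",cv2.resize(i[120:380,20:380],None,fx=2,fy=2,interpolation=cv2.INTER_CUBIC))
E
```

```text
time_s: 2.52
position: [0.5552, 0.0963, 0.0208]
tool_rot: [[0.001, 0.977, 0.212], [-0.0, 0.212, -0.977], [-1.0, 0.001, 0.0]]
ft_force: [0.1, 0.4, 0.7]
grip_width: 0.0599
```

View pics/s1.png

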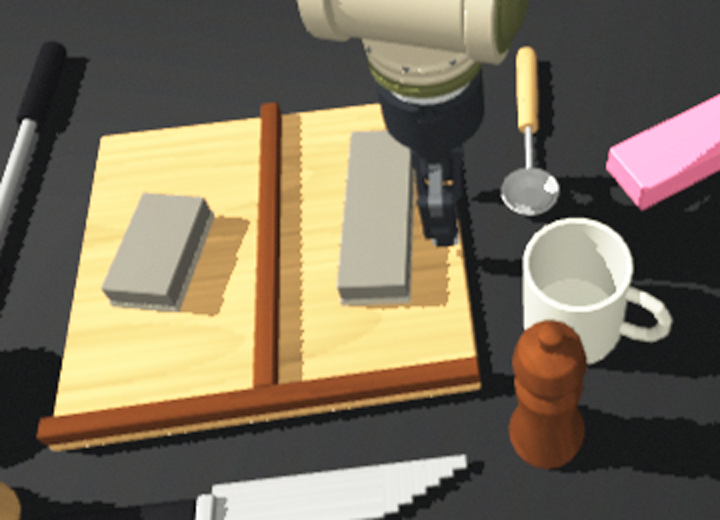

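The fingers stand beside the stone's outer long face, with a gap at about (418,200). I'll push toward the rail while turning to match the board.

```bash
python3 -m pendant '{"travel":[[1,-3,0],[1,-3,0],[1,-3,0],[1,-3,0],[1,-3,0],[1,-3,0],[1,-3,0],[1,-3,0],[1,-3,0],[1,-3,0],[1,-3,0],[1,-3,0],[1,-3,0],[1,-3,0],[1,-3,0],[1,-3,0],[1,-3,0],[1,-3,0],[1,-3,0],[1,-3,0]],"delta_rot":[[0,0,0],[0,0,0],[0,0,0],[0,0,0],[0,0,0.01],[0,0,0.01],[0,0,0.01],[0,0,0.01],[0,0,0.01],[0,0,0.01],[0,0,0.01],[0,0,0.01],[0,0,0.01],[0,0,0.01],[0,0,0.01],[0,0,0],[0,0,0],[0,0,0],[0,0,0],[0,0,0]]}'
python3 - <<'E'
from rig import env,eyes
from h import *
import cv2
b=np.load("b.npy");print(inv(b,env.observe()["position"][:2]))
i=eyes.get_image("scene")[:,:,::-1]
cv2.imwrite("pics/s2.png",cv2.resize(i[120:380,20:380],None,fx=2,fy=2,interpolation=cv2.INTER_CUBIC))
E
```

```text
time_s: 4.23
position: [0.5752, 0.0358, 0.0203]
tool_rot: [[0.0, 0.948, 0.317], [0.0, 0.317, -0.948], [-1.0, 0.0, 0.0]]
ft_force: [-1.0, 2.4, 1.3]
grip_width: 0.0599
[-0.00386     0.08733003]
```

View pics/s2.png

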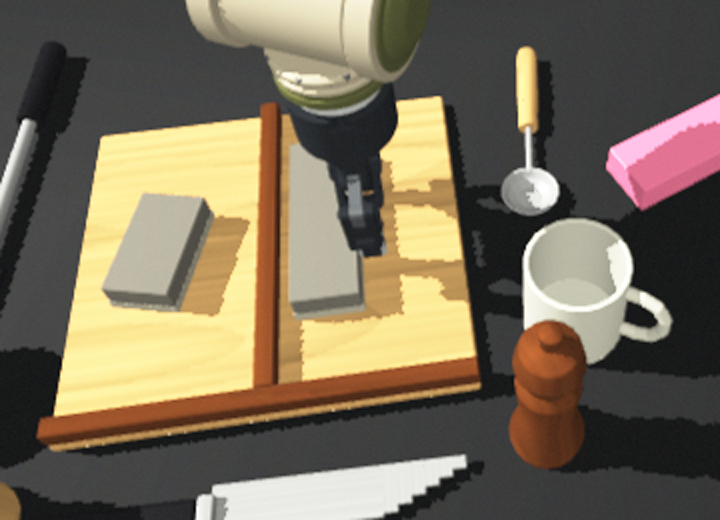

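The stone is now nearly parallel to the rail, with a small gap left at about (285,300). I'll continue slowly, watching the force.

```bash
python3 -m pendant '{"travel":[[0.5,-1.5,0],[0.5,-1.5,0],[0.5,-1.5,0],[0.5,-1.5,0],[0.5,-1.5,0],[0.5,-1.5,0]],"delta_rot":[[0,0,0],[0,0,0],[0,0,0],[0,0,0],[0,0,0],[0,0,0]]}'; for k in 1 ; do python3 -m pendant '{"travel":[[0.3,-1,0],[0.3,-1,0]],"delta_rot":[[0,0,0],[0,0,0]]}'; done
```

```text
time_s: 4.78
position: [0.5781, 0.027, 0.0203]
tool_rot: [[-0.0, 0.948, 0.318], [-0.0, 0.318, -0.948], [-1.0, -0.0, 0.0]]
ft_force: [-2.0, 2.2, -0.5]
grip_width: 0.0605
time_s: 4.95
position: [0.5786, 0.025, 0.0203]
tool_rot: [[-0.0, 0.948, 0.317], [-0.0, 0.317, -0.948], [-1.0, -0.0, -0.0]]
ft_force: [-0.8, 2.8, -0.6]
grip_width: 0.0601
```

```bash
python3 -m pendant '{"travel":[[0.3,-1,0],[0.3,-1,0]],"delta_rot":[[0,0,0],[0,0,0]]}'; python3 -m pendant '{"travel":[[0.3,-1,0]],"delta_rot":[[0,0,0]]}'
```

```text
time_s: 5.12
position: [0.5791, 0.0235, 0.0203]
tool_rot: [[-0.0, 0.948, 0.317], [0.001, 0.317, -0.948], [-1.0, 0.0, -0.001]]
ft_force: [-1.1, 9.1, 2.0]
grip_width: 0.0598
time_s: 5.2
position: [0.5791, 0.0235, 0.0203]
tool_rot: [[-0.001, 0.948, 0.317], [0.003, 0.317, -0.948], [-1.0, 0.0, -0.003]]
ft_force: [-1.4, 16.1, 1.7]
grip_width: 0.0594
```

Run:
```python
from rig import eyes
import cv2
i=eyes.get_image("scene")[:,:,::-1]
cv2.imwrite("pics/s3.png",cv2.resize(i[170:300,120:260],None,fx=4,fy=4,interpolation=cv2.INTER_CUBIC))
```

```text
(no output)
```

View pics/s3.png

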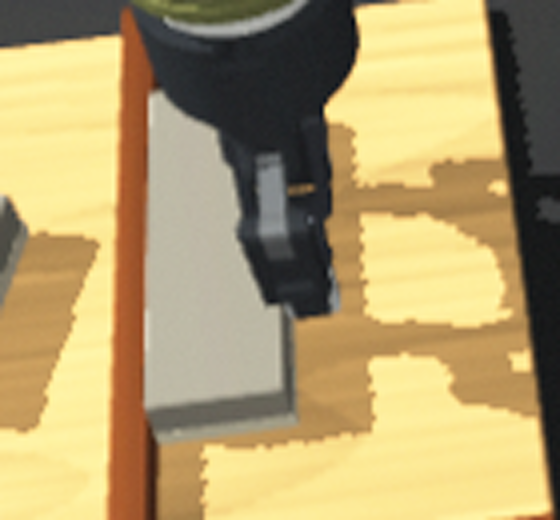

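The long side is flush with the rail, with force rising to 16 N on contact. I'll back off, lift, close the fingers and go behind the near end.

```bash
python3 -m pendant '{"travel":[[-1.5,4.5,0],[-1.5,4.5,0],[-2,5,0],[0,0,20],[0,0,30],[0,0,30],[-16,-15,0],[-16,-15,0],[-16,-15,0],[-16,-15,0],[-17,-15,0],[-17,-14,0],[0,0,0],[0,0,0]],"delta_rot":[[0,0,0],[0,0,0],[0,0,0],[0,0,0],[0,0,0],[0,0,0],[0,0,0],[0,0,0],[0,0,0],[0,0,0],[0,0,0],[0,0,0],[0,0,0],[0,0,0]]}'
python3 -m pendant '{"travel":[[0,0,0],[0,0,0],[0,0,0],[0,0,0]],"delta_rot":[[0,0,0],[0,0,0],[0,0,0],[0,0,0]]}' 0
python3 - <<'E'
from rig import env,eyes
from h import *
import cv2
b=np.load("b.npy");print(inv(b,env.observe()["position"][:2]))
i=eyes.get_image("top")[:,:,::-1]
cv2.imwrite("pics/t4.png",cv2.resize(i[70:280,225:495],None,fx=2.8,fy=2.8,interpolation=cv2.INTER_CUBIC))
E
```

```text
time_s: 6.42
position: [0.4763, -0.0534, 0.1006]
tool_rot: [[0.001, 0.949, 0.316], [-0.0, 0.316, -0.949], [-1.0, 0.0, 0.001]]
ft_force: [1.0, 0.0, -1.1]
grip_width: 0.0599
time_s: 6.75
position: [0.4769, -0.0525, 0.1002]
tool_rot: [[0.0, 0.948, 0.318], [-0.0, 0.318, -0.948], [-1.0, 0.0, 0.0]]
ft_force: [0.2, 0.3, -0.4]
grip_width: 0.0118
[-0.12497789  0.03459646]
```

View pics/t4.png

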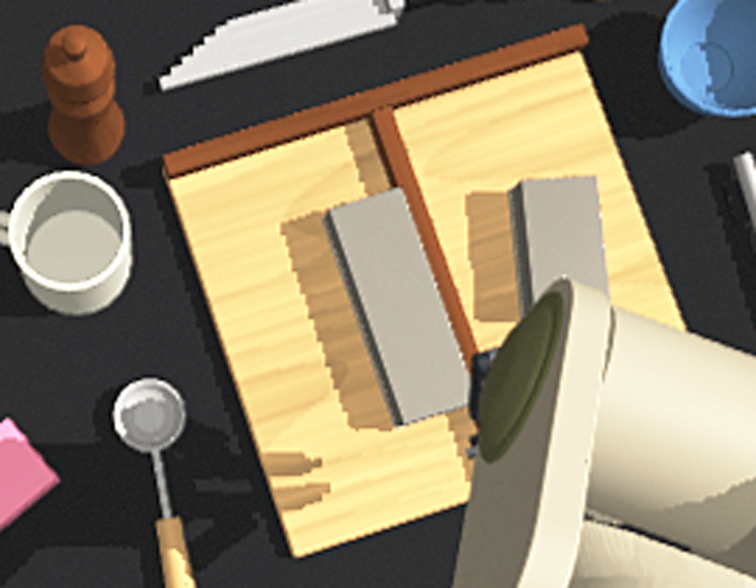

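The stone lies parallel to and against the centre rail. Its near end runs from (400,424) to (472,403) in the crop.

Run:
```python
from rig import eyes,env
from h import *
m=eyes.camera_model("top");b=np.load("b.npy")
p=ray(m,np.array([(328,212),(402,188),(472,403),(400,424)])/2.8+[225,70],.042)
L,e=fit([(.08,.0275),(.08,-.0275),(-.08,-.0275),(-.08,.0275)],p)
print(L,e,inv(b,L[:2]),np.degrees(L[2]-b[2]),inv(b,p))
```

```text
[ 0.58820376 -0.01318244  0.30412324] 0.002251733621832286 [-0.00693812  0.03674988] -0.9691123124730765 [[ 0.07131943  0.06284608]
 [ 0.07168476  0.00789418]
 [-0.08615679  0.01219778]
 [-0.08459987  0.0640615 ]]
```

```bash
python3 -m pendant '{"travel":[[0,0,-25],[0,0,-25],[0,0,-14],[0,0,-8],[0,0,-6],[0,0,0]],"delta_rot":[[0,0,0],[0,0,0],[0,0,0],[0,0,0],[0,0,0],[0,0,0]]}' 0
python3 -m pendant '{"travel":[[3,1,0],[3,1,0],[3,1,0],[3,1,0],[3,1,0],[3,1,0],[3,1,0],[3,1,0],[3,1,0],[3,1,0],[3,1,0],[3,1,0],[3,1,0],[3,1,0],[3,1,0],[3,1,0],[3,1,0],[3,1,0],[3,1,0]],"delta_rot":[[0,0,0],[0,0,0],[0,0,0],[0,0,0],[0,0,0],[0,0,0],[0,0,0],[0,0,0],[0,0,0],[0,0,0],[0,0,0],[0,0,0],[0,0,0],[0,0,0],[0,0,0],[0,0,0],[0,0,0],[0,0,0],[0,0,0]]}'
python3 - <<'E'
from rig import env,eyes
from h import *
import cv2
b=np.load("b.npy");print(inv(b,env.observe()["position"][:2]))
i=eyes.get_image("scene")[:,:,::-1]
cv2.imwrite("pics/s5.png",cv2.resize(i[120:380,20:380],None,fx=2,fy=2,interpolation=cv2.INTER_CUBIC))
E
```

```text
time_s: 7.3
position: [0.4765, -0.0528, 0.0218]
tool_rot: [[-0.001, 0.948, 0.318], [0.0, 0.318, -0.948], [-1.0, -0.001, -0.001]]
ft_force: [-0.7, 0.5, 0.1]
grip_width: -0.0002
time_s: 8.88
position: [0.5329, -0.0339, 0.0223]
tool_rot: [[-0.002, 0.948, 0.318], [-0.0, 0.318, -0.948], [-1.0, -0.002, -0.001]]
ft_force: [-5.1, -2.3, 3.4]
grip_width: -0.0
[-0.06596338  0.03458896]
```

View pics/s5.png

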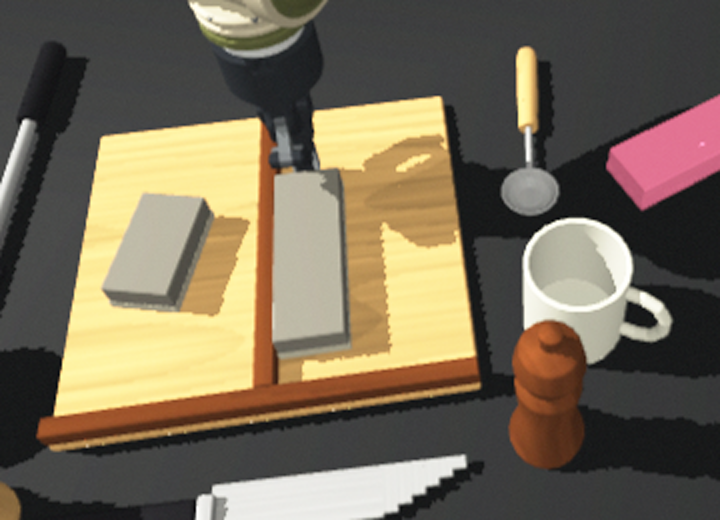

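The stone is sliding straight along the rail, with its far end about 25 mm short of the cross rail. I'll continue, then slow down.

```bash
python3 -m pendant '{"travel":[[3,1,0],[3,1,0],[3,1,0],[3,1,0],[2,0.7,0],[2,0.7,0]],"delta_rot":[[0,0,0],[0,0,0],[0,0,0],[0,0,0],[0,0,0],[0,0,0]]}'; python3 -m pendant '{"travel":[[1,0.3,0],[1,0.3,0],[1,0.3,0]],"delta_rot":[[0,0,0],[0,0,0],[0,0,0]]}'; python3 -m pendant '{"travel":[[1,0.3,0],[1,0.3,0]],"delta_rot":[[0,0,0],[0,0,0]]}'
```

```text
time_s: 9.43
position: [0.5496, -0.0284, 0.0223]
tool_rot: [[-0.0, 0.948, 0.317], [-0.0, 0.317, -0.948], [-1.0, -0.0, -0.0]]
ft_force: [-4.1, -1.0, 2.8]
grip_width: -0.0001
time_s: 9.68
position: [0.5525, -0.0275, 0.0222]
tool_rot: [[-0.0, 0.948, 0.317], [0.0, 0.317, -0.948], [-1.0, -0.0, -0.0]]
ft_force: [-3.7, -1.2, 3.1]
grip_width: 0.0
time_s: 9.85
position: [0.5545, -0.0269, 0.0223]
tool_rot: [[-0.0, 0.948, 0.317], [0.0, 0.317, -0.948], [-1.0, -0.0, -0.0]]
ft_force: [-3.9, -0.9, 1.8]
grip_width: 0.0001
```

```bash
python3 -m pendant '{"travel":[[1,0.3,0],[1,0.3,0]],"delta_rot":[[0,0,0],[0,0,0]]}'; python3 -m pendant '{"travel":[[1,0.3,0],[1,0.3,0]],"delta_rot":[[0,0,0],[0,0,0]]}'
```

```text
time_s: 10.02
position: [0.5564, -0.0262, 0.0223]
tool_rot: [[-0.001, 0.948, 0.317], [0.0, 0.317, -0.948], [-1.0, -0.0, -0.0]]
ft_force: [-5.9, -0.3, 2.4]
grip_width: 0.0003
time_s: 10.18
position: [0.5583, -0.0256, 0.0222]
tool_rot: [[-0.001, 0.948, 0.317], [0.0, 0.317, -0.948], [-1.0, -0.001, -0.001]]
ft_force: [-5.9, 0.5, 2.7]
grip_width: -0.0001
```

```bash
for i in 1; do python3 -m pendant '{"travel":[[1,0.3,0],[1,0.3,0]],"delta_rot":[[0,0,0],[0,0,0]]}' |grep -E 'pos|ft'; done; python3 -m pendant '{"travel":[[1,0.3,0],[1,0.3,0]],"delta_rot":[[0,0,0],[0,0,0]]}'|grep -E 'pos|ft'
```

```text
position: [0.5597, -0.0251, 0.0222]
ft_force: [-12.3, -3.7, 7.2]
position: [0.5598, -0.025, 0.0222]
ft_force: [-20.8, -8.3, 12.5]
```

Firm contact with the cross rail (about 22 N). I'll back off, lift clear and check.

```bash
python3 -m pendant '{"travel":[[-3,-1,0],[-5,-1.5,0],[-8,-2.5,0],[-8,-2.5,0],[0,0,25],[0,0,35],[0,0,35],[-35,0,10],[-35,0,0],[-20,0,0],[0,0,0],[0,0,0]],"delta_rot":[[0,0,0],[0,0,0],[0,0,0],[0,0,0],[0,0,0],[0,0,0],[0,0,0],[0,0,0],[0,0,0],[0,0,0],[0,0,0],[0,0,0]]}'
python3 - <<'E'
from rig import eyes
import cv2
i=eyes.get_image("top")[:,:,::-1]
cv2.imwrite("pics/t6.png",cv2.resize(i[70:280,225:495],None,fx=2.8,fy=2.8,interpolation=cv2.INTER_CUBIC))
E
```

```text
time_s: 11.52
position: [0.448, -0.0322, 0.1278]
tool_rot: [[0.001, 0.949, 0.317], [-0.0, 0.317, -0.949], [-1.0, 0.001, 0.001]]
ft_force: [0.5, -1.2, -0.2]
grip_width: 0.0002
```

View pics/t6.png

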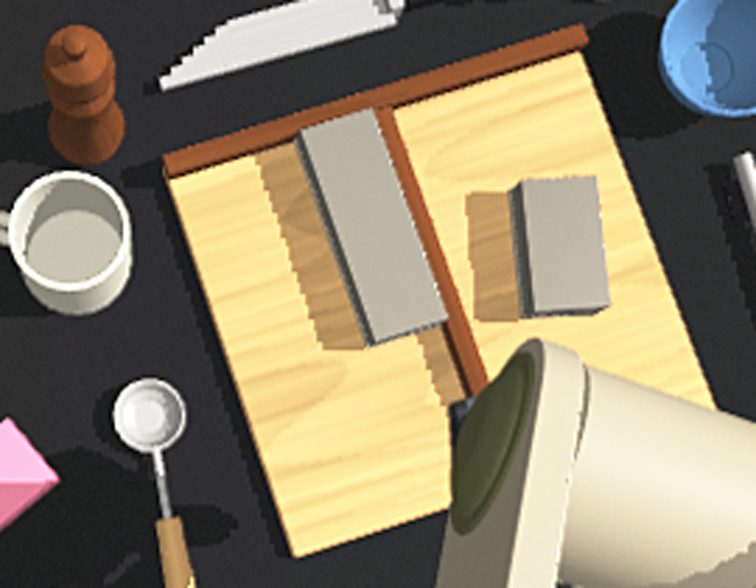

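The long stone sits in the corner, with its far end at the cross rail, (300,130) to (375,108), and its side along the centre rail. The short stone hasn't moved. The arm is clear.

Run:
```python
from rig import eyes,env,close_job
from h import *
m=eyes.camera_model("top");b=np.load("b.npy")
p=ray(m,np.array([(300,130),(375,108),(445,322),(370,345)])/2.8+[225,70],.042)
L,e=fit([(.08,.0275),(.08,-.0275),(-.08,-.0275),(-.08,.0275)],p)
print(inv(b,L[:2]),np.degrees(L[2]-b[2]),e)
print(close_job())
```

```text
[0.05294306 0.03651531] -1.2797801721581339 0.0003400601158165448
the job is handed in; nothing more can be done
None
```

The longer stone is home in the corner of its bay, and I've handed the job in; no verdict was reported. I pushed it sideways with the open fingers until it was flush with the centre rail. Then I pushed its near end with the closed fingers until it met the cross rail. It was never lifted.

- **Contact:** the force rose to about 16 N at the centre rail and about 22 N at the cross rail, then I backed off.
- **Final position:** the last top-camera fit put the stone's centre at x = 52.9 mm, y = 36.5 mm in the board's frame (home is 54 / 35.5). It was about 1.3° off the rail, well inside the limits.
- **Short stone:** it looked unmoved in the last picture; I did not re-measure it.
- **Arm:** it was clear of everything at hand-in, at about 11.6 s.

No check failed or disagreed.

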